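Set the cut-off stop to a pattern piece

TASK

Set the length stop of the stop gauge to the longest of the three steel rail offcuts in the bin: slide the stop back to make room, lay the longest offcut flat in the gauge's channel, then slide the stop up until the offcut is trapped snugly between the end block and the stop. Then put the offcut back flat in the bin compartment it came from, setting it down rather than dropping it, and leave the stop exactly where it was set. Leave the other two offcuts, the screwdriver, the wrench and the tape measure where they are.

Things in the scene. Friction and masses are not known exactly. Their poses are not given: they have to be found in the camera images.
- gauge: Stop gauge, fixed: aluminium bed 90 (x) x 250 (y) x 12 mm high, origin at the centre of its underside. A channel runs along its y at x = 0: floor at z = 12 mm, 40 mm wide between rails 4 mm high and 6 mm thick. A dark end block (64 in x, 25 in y, top at z = 40 mm) closes its -y end; the stop slides along y. Scale marks on the -x side.
- end_face (a point): Centre of the end block's face that bounds the channel, at the height of the channel floor; gauge coordinates (0, -95, 12) mm. The face looks along the gauge's +y.
- stop (a joint): Position of the sliding stop = clear gap in m between the end block's face and the stop's face (range 0.05 to 0.165; grows as the stop slides to the gauge's +y, away from the end block). It rubs with about 3 N and stays where it is left. Starts at 0.055 to 0.095.
- stop_grip (a point): Centre of the top of the stop's black grip, 70.5 mm above the bench. The grip is an upright block 20 (gauge x) x 26 (gauge y) x 33 mm high on a dark steel saddle 60 (x) x 34 (y) mm, top 37.5 mm above the bench. The stop's face that meets the offcut lies 17 mm to the gauge's -y of this point.
- bin: Low black plastic bin, fixed: 160 (x) x 290 (y) x 26 mm high, walls and floor 4 mm, open on top, split by two 4 mm dividers into three compartments, each 152 (x) x 91 (y) mm inside, centred at y = -95.3, 0 and +95.3 mm. Origin at the centre of its underside.
- offcut_long: The longest offcut: plain steel C-section rail 120 mm long (along its x), 30 mm wide (y), 20 mm high (z), slot 12 mm wide along its top; about 0.14 kg. Origin at the centre of its underside. Starts flat in one of the bin's compartments (which one varies), along the bin's x.
- offcut_mid: Same rail, 95 mm long, in another compartment. Leave it alone.
- offcut_short: Same rail, 70 mm long, in the remaining compartment. Leave it alone.
- screwdriver: Screwdriver 200 mm long lying along its x between the gauge and the bin, handle 26 mm thick; origin at the middle of its length, on the bench. Leave alone.
- wrench: Steel wrench, 180 mm long (x), 8 mm thick, lying at the left edge of the work area; origin mid-length, underside. Leave alone.
- tape_measure: Tape measure 70 (x) x 35 (y) x 62 mm high, standing between and beyond the gauge and the bin; origin at the centre of its underside. Leave alone.

How it is judged:
By the outcome, as a careful person would: the job done as asked, in the order asked, and still so for the second after the job is handed in, with the robot touching nothing.
It also fails if it takes over 70 s, if anything falls off the work surface, if the arm or the gripper's body presses on something with over 40 N, if the wrist force passes 120 N, or if a joint passes its speed limit or range.

ROBOT

A 7-joint arm with a two-finger parallel gripper is mounted at the origin on the work surface. World frame = base frame: x ahead of the robot, y to its left, z up, the work surface at z = 0. Lengths are in m, angles in rad, forces in N, time in s.
With the tool pointing down it reaches from about 0.4 to 0.85 m from the base axis. Payload 10.4 kg.
Tool frame: the origin (TCP) lies between the finger pads; the fingertips stand manip.tip_extent ahead of it and the grasp point (between the pads) lies 6 mm ahead of it (manip.tip_extent is the distance from the TCP to the fingertips, in m); z points along the fingers, y is the line along which they close (so a half turn about z gives the same grasp; the last joint's range is limited). The gripper opens to 85 mm and grips with 20 to 120 N. Pads are 22 mm wide; open, the fingers measure 114 mm over their backs; the gripper's body (76 mm by 85 mm) begins 54 mm behind the grasp point. The pads swing forward as they close: fully open they stand 13 mm farther back than shut.
Start: joints at [1.203, 0.332, -0.065, 1.46, 0.022, 1.35, -0.088], TCP at [0.211, -0.588, 0.235] pointing down, gripper open.
Joint ranges: [-2.6, 2.6], [-0.5, 2.12], [-1.47, 1.34], [0.16, 2.42], [-1.27, 4.41], [0.06, 2.06], [-2.6, 2.6]. Speed limits (rad/s): [2.22, 2.22, 2.79, 2.79, 3.14, 3.14, 3.14].

INTERFACE

Orientations are given as a unit quaternion [x, y, z, w].
In Python, from workcell import get_obs, optics, workorder, manip gives the robot as it stands.
- The arm moves only by the tool jog_arm, never from a script. Its argument "increments" is a list of rows, each a list of 7 numbers: the shift along the tool's x, y, z in m, then the turn, a rotation vector about the tool's x, y, z in rad, then the opening, from -1 (shut) to 1 (fully open). A call has 1 to 5 rows; each row is the pose to reach, as a shift and turn from the pose commanded when the call began, along the tool's axes at that moment; what a row does not reach only later rows make up. A row lasts 1/12 s, in which the tool goes at most 41.7 mm and 7.16 degrees, less where a joint would pass 70% of its speed; a pose out of reach is approached as far as the arm can. A call with a gripper value outside its range is refused whole. The fingers move at their own pace and stop on an object; "grip_force" is the grip in N (left out, the last holds). Time passes only in rows, so rows that repeat a pose let the fingers close. It gives the time, the measured TCP pose, the force, the opening and the grip force at its end, in the units of the state.
- get_obs(): the state, without advancing time (a new reading comes with each control period).
- optics.camera(name): name is "side" or "top"; returns a dict with "color" (420x560x3 uint8, red, green, blue), "depth" (420x560 float32, m along the optical axis (not along the pixel's ray), 0 where there is no reading), "K" (3x3 intrinsics, pixels), "R" (3x3) and "t" (3): a world point X has camera coordinates R X + t. Camera axes: x right, y down, z forward; pixel columns grow to the right and rows downward; lengths in m; the calibration is good to about 2 mm. A picture is of the moment at which its call begins.
- workorder.hand_in(): hands the job in; it is judged then, once.
The state is a dict: "clock": time; "joint_pos": joint angles; "joint_velocities": joint speeds; "tau": joint torques, N m; "position": TCP position; "ee_rot": TCP orientation; "ft_force": force on the tool from outside, world axes, zero at the start; "torque": the same for the moment, N m; "grip_width": opening from 0.0 (shut) to 1.0 (fully open); "grasp_force": force on a finger pad.
Only numpy, scipy, OpenCV 4.12 (cv2) and the standard library are available. Lean on these libraries where they do the work, as an engineer would, in place of code of your own. Each camera call takes 0.05 s, during which the arm holds its last target. There are 200 camera calls.

## Working session

There is one attempt and no reset: what is moved stays moved. The work goes in short steps, Python scripts to look and compute and a tool call to move; the robot and the scene stay as the last step left them, time stands still between calls to the robot, and variables do not carry over. Pictures are saved under pics/ and viewed, at most 13 in all, crops included, and the job is handed in when it is done.

Besides the shell and the picture viewer there is one more tool, called after "Request:" by a JSON object that holds its "name" and its "arguments". jog_arm: Moves the arm, as the interface text tells. Its arguments: {"type":"object","properties":{"increments":{"type":"array"},"grip_force":{"type":"number"}},"required":["increments"]}

```bash
ls; mkdir -p pics; python3 - <<'E'
from workcell import get_obs, optics, workorder, manip
import cv2,numpy as np
print(get_obs()); print(manip.tip_extent)
for n in("top","side"):
    c=optics.camera(n); np.savez(f"{n}0.npz",**c); cv2.imwrite(f"pics/{n}0.png",c["color"][:,:,::-1]); print(c["K"],c["R"],c["t"])
E
```

```text
pics
{'clock': 0.0, 'joint_pos': array([ 1.20337932,  0.33288089, -0.0647089 ,  1.46093168,  0.02159822,
        1.34989157, -0.08848731]), 'joint_velocities': array([ 5.22458317e-04, -2.12149911e-03, -6.05205914e-04,  2.60220997e-03,
       -2.27625688e-05, -2.15534742e-04,  1.06356081e-03]), 'tau': array([ 2.57120575e-06, -6.25458169e+01,  4.93132859e-02, -3.91609740e+01,
        1.61663879e-02,  9.99065232e-03,  3.20041060e-07]), 'position': array([ 0.21114318, -0.58786745,  0.23391492]), 'ee_rot': array([ 9.85170626e-01,  1.71576036e-01, -1.51060604e-04, -6.91700663e-04]), 'ft_force': array([0.09445133, 0.26059382, 0.07721328]), 'torque': array([ 0.01045817,  0.02520731, -0.00907939]), 'grasp_force': 0.0, 'grip_width': 1.0003679216599388}
0.025
[[423.62481722   0.         280.69520469]
 [  0.         423.62481722 211.978762  ]
 [  0.           0.           1.        ]] [[-2.62204011e-02 -9.99642941e-01 -5.14594555e-03]
 [-9.84529150e-01  2.67154233e-02 -1.73172283e-01]
 [ 1.73247926e-01  5.25686687e-04 -9.84878104e-01]] [0.07145747 0.57626245 1.01780345]
[[417.02753797   0.         285.03328125]
 [  0.         417.02753797 212.1237727 ]
 [  0.           0.           1.        ]] [[ 0.93597318 -0.35195032  0.00922893]
 [-0.22414161 -0.61588509 -0.75527882]
 [ 0.27150458  0.70485213 -0.65533864]] [-0.5379875   0.22459098  0.8618209 ]
```

View pics/top0.png

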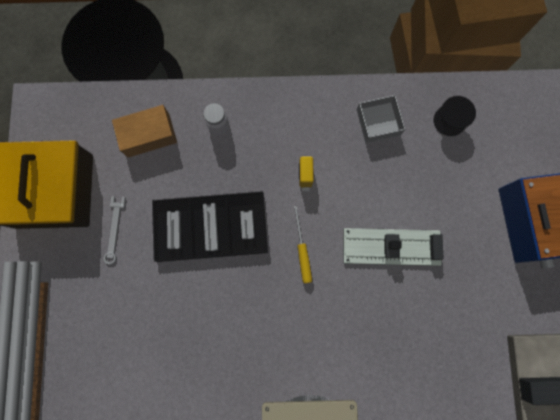

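View pics/side0.png

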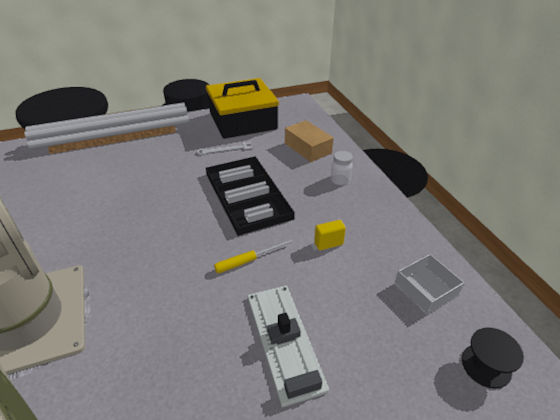

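The top view shows the gauge (345–442, 228–266) with its end block at right (437, 247) and the grip at (393, 245). The bin spans (152–267, 193–262) and the longest offcut is in its middle compartment at (210, 227). I'll enlarge both next.

```bash
cat > h.py <<'E'
import numpy as np,cv2
def load(n): return dict(np.load(n))
def at_z(c,u,v,z):
    "world point on pixel ray at height z"
    d=c["R"].T@np.linalg.solve(c["K"],[u,v,1.]); o=-c["R"].T@c["t"]
    return o+d*(z-o[2])/d[2]
def cloud(c):
    v,u=np.mgrid[:420,:560]; d=c["depth"]
    p=np.stack([u*d,v*d,d],-1)@np.linalg.inv(c["K"]).T
    return (p-c["t"])@c["R"]
E
python3 - <<'E'
from h import *
c=load("top0.npz"); im=c["color"][:,:,::-1]
a=cv2.resize(im[186:268,148:272],None,fx=6,fy=6,interpolation=cv2.INTER_CUBIC)
b=cv2.resize(im[220:272,335:450],None,fx=6.5,fy=6.5,interpolation=cv2.INTER_CUBIC)
cv2.imwrite("pics/binc.png",a);cv2.imwrite("pics/gaugec.png",b)
P=cloud(c)
for u,v in[(210,212),(205,227),(215,227),(393,240),(437,247),(370,240),(210,257),(190,230)]: print(u,v,P[v,u].round(4))
E
```

```text
210 212 [0.591  0.2422 0.005 ]
205 227 [0.5492 0.2524 0.0202]
215 227 [0.3929 0.0555 1.1026]
393 240 [ 0.4976 -0.2165  0.0695]
437 247 [ 0.4803 -0.3337  0.0383]
370 240 [ 0.5051 -0.1725  0.0118]
210 257 [ 0.4733  0.243  -0.0018]
190 230 [0.5421 0.2905 0.0227]
```

View pics/binc.png

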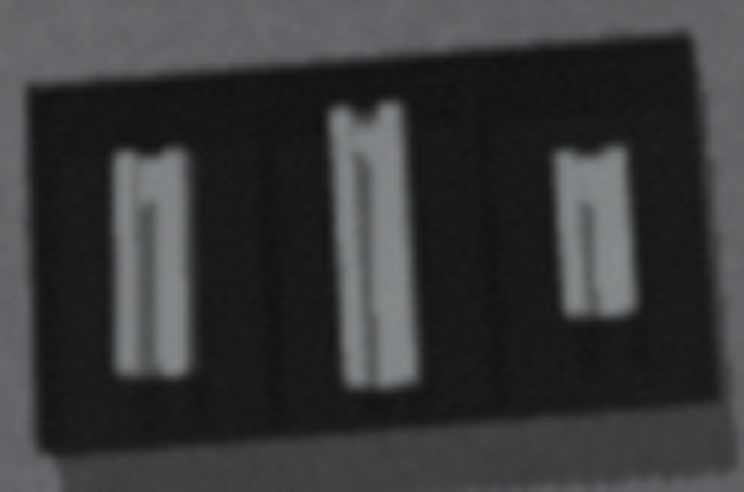

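View pics/gaugec.png

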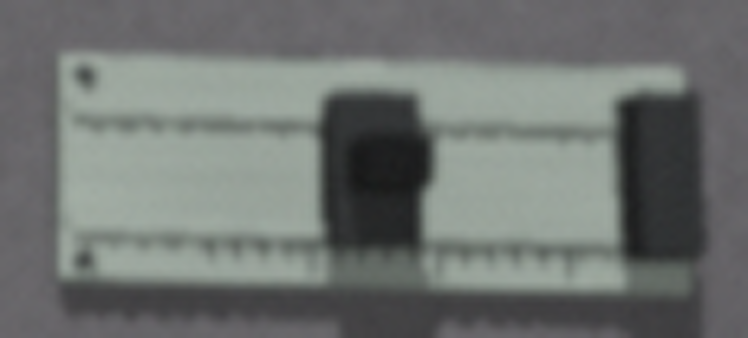

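The bin crop shows the long offcut's top at corners (330,103), (403,102), (418,386) and (345,387). In the gauge crop, the bed corners are (60,55), (683,67) and (62,280), the grip top spans about (357–430, 135–187), and the end block spans (620–700, 95–257).

```bash
python3 - <<'E'
from h import *
c=load("top0.npz")
B=lambda x,y,z:at_z(c,148+(x+.5)/6-.5,186+(y+.5)/6-.5,z)[:2]
G=lambda x,y,z:at_z(c,335+(x+.5)/6.5-.5,220+(y+.5)/6.5-.5,z)[:2]
ang=lambda d:np.degrees(np.arctan2(d[1],d[0])).round(2)
q=np.array([B(330,103,.024),B(403,102,.024),B(418,386,.024),B(345,387,.024)])
print("off",q.mean(0),ang(q[0]-q[3]),ang(q[1]-q[2]),np.linalg.norm(q[0]-q[3]),np.linalg.norm(q[0]-q[1]))
b=np.array([B(28,85,.026),B(690,36,.026),B(720,402,.026),B(42,452,.026)])
print("bin",b.mean(0),ang(b[0]-b[3]),ang(b[1]-b[2]),ang(b[0]-b[1])-90,np.linalg.norm(b[0]-b[3]),np.linalg.norm(b[0]-b[1]))
g=np.array([G(60,53,.012),G(685,66,.012),G(690,290,.012),G(62,279,.012)])
print("bed",g,g.mean(0),ang(g[0]-g[1]),ang(g[3]-g[2]),ang(g[0]-g[3]),np.linalg.norm(g[0]-g[1]),np.linalg.norm(g[0]-g[3]))
for p in[(357,135),(430,135),(430,187),(357,187)]: print("grip",G(*p,.0705))
for p in[(622,95),(698,93),(704,258),(627,258)]: print("end",G(*p,.04))
# depth based
P=cloud(c)
t=load("side0.npz");S=cloud(t)
for nm,Q in(("top",P),("side",S)):
  def box(zlo,zhi,x0,x1,y0,y1):
    m=(Q[...,2]>zlo)&(Q[...,2]<zhi)&(Q[...,0]>x0)&(Q[...,0]<x1)&(Q[...,1]>y0)&(Q[...,1]<y1)
    return Q[m]
  for n,a in dict(grip=(.062,.078,.4,.6,-.4,-.1),saddle=(.033,.045,.4,.6,-.27,-.15),end=(.033,.045,.4,.6,-.4,-.3),bed=(.007,.02,.4,.6,-.4,-.1),off=(.018,.03,.47,.6,.215,.27)).items():
    k=box(*a)
    if len(k)<5: print(nm,n,len(k));continue
    r=cv2.minAreaRect((k[:,:2]*1000).astype(np.float32))
    print(nm,n,len(k),"rect",np.round(r[0],1),np.round(r[1],1),round(r[2],1),"mid",np.median(k,0).round(4),"z")
E
```

```text
off [0.55068434 0.23907705] 3.29 3.0 0.1233311544906701 0.03162113779239782
bin [0.55116977 0.24033283] 3.64 3.5 2.769999999999996 0.15875945645682504 0.28731285851944804
bed [[ 0.53879847 -0.10654201]
 [ 0.52687843 -0.35500468]
 [ 0.43831622 -0.34887738]
 [ 0.44914366 -0.10266324]] [ 0.48828419 -0.22827183] 87.25 87.48 -2.48 0.24874844260961082 0.08973866914128349
grip [ 0.49692978 -0.20767468]
grip [ 0.49619664 -0.23504701]
grip [ 0.47669347 -0.23357791]
grip [ 0.47742155 -0.2062948 ]
end [ 0.51279034 -0.31907409]
end [ 0.5127792  -0.34852976]
end [ 0.44917926 -0.34496814]
end [ 0.44996173 -0.31550069]
top grip 88 rect [ 489.  -222.8] [27.9 17.7] 88.5 mid [ 0.4883 -0.2208  0.0695] z
top saddle 218 rect [ 488.9 -222.6] [34.1 60.8] 88.4 mid [ 0.4786 -0.2201  0.037 ] z
top end 263 rect [ 482.8 -333.8] [26.7 61.9] 84.7 mid [ 0.4829 -0.3338  0.0392] z
top bed 2705 rect [ 488.6 -228.1] [251.1  90.3] 87.1 mid [ 0.4882 -0.2048  0.0118] z
top off 341 rect [534.7 240.3] [ 53.8 127.3] 87.7 mid [0.5382 0.2437 0.0232] z
side grip 140 rect [ 487.3 -224.1] [28.1 20. ] 85.9 mid [ 0.4867 -0.2272  0.0692] z
side saddle 363 rect [ 487.2 -225.1] [34.8 59.4] 87.5 mid [ 0.479  -0.2306  0.037 ] z
side end 544 rect [ 481.8 -337.2] [26.5 63.8] 87.5 mid [ 0.4805 -0.3388  0.0393] z
side bed 3849 rect [ 487.4 -229.8] [251.6  90.6] 87.0 mid [ 0.4821 -0.2519  0.0116] z
side off 265 rect [535.9 242.8] [128.3  49.5] 1.7 mid [0.5374 0.232  0.0226] z
```

```bash
cat >> h.py <<'E'
from scipy.spatial.transform import Rotation as Ro
from workcell import get_obs, optics, workorder, manip
def state():
    o=get_obs(); R=Ro.from_quat(o["ee_rot"]); m=R.as_matrix()
    print("t",round(o["clock"],2),"pos",o["position"].round(4),"yaw",np.degrees(np.arctan2(m[1,0],m[0,0])).round(2),
      "tilt",np.degrees(m[:2,2]).round(2),"w",round(o["grip_width"],3),"gf",round(o["grasp_force"],1),"F",o["ft_force"].round(1),"q",o["joint_pos"].round(2),"tip",manip.tip_extent)
    return o["position"],R
def go(targets):
    "targets: (x,y,z,yaw deg), chained, one increment each"
    p,R=state()
    for x,y,z,a in targets:
        T=Ro.from_quat([np.cos(np.radians(a/2)),np.sin(np.radians(a/2)),0,0])
        print(np.r_[R.inv().apply(np.array([x,y,z])-p),(R.inv()*T).as_rotvec()].round(4).tolist())
        p,R=np.array([x,y,z]),T
E
python3 - <<'E'
from h import *
print([a for a in dir(manip) if a[0]!="_"])
go([(.488,-.2228,.15,87.3),(.488,-.2228,.069,87.3)])
E
```

```text
['MotionError', 'tip_extent']
t 0.1 pos [ 0.2112 -0.5879  0.234 ] yaw 19.76 tilt [-0.03  0.07] w 0.999 gf 0.0 F [0.4 0.4 0.3] q [ 1.2   0.33 -0.06  1.46  0.02  1.35 -0.09] tip 0.025
[0.384, -0.2499, 0.0843, -0.0012, -0.0007, -1.1788]
[0.0, 0.0, 0.081, 0.0, 0.0, 0.0]
```

Request:
{"name": "jog_arm", "arguments": {"increments": [[0.384,-0.25,0.084,-0.001,-0.001,-1.179,1],[0.384,-0.25,0.084,-0.001,-0.001,-1.179,1],[0.384,-0.25,0.084,-0.001,-0.001,-1.179,1],[0.384,-0.25,0.084,-0.001,-0.001,-1.179,1],[0.384,-0.25,0.084,-0.001,-0.001,-1.179,1]]}}

```text
clock: 0.52
position: [0.3358, -0.4231, 0.1966]
ee_rot: [0.883, 0.469, -0.0, 0.0]
ft_force: [0.1, -1.9, -0.1]
grip_width: 1.004
grasp_force: 0.0
```

```bash
python3 -c "
from h import *
go([(.488,-.2228,.15,87.3)])"
```

```text
t 0.52 pos [ 0.3358 -0.4231  0.1966] yaw 55.91 tilt [-0.02 -0.04] w 1.004 gf 0.0 F [ 0.1 -1.9 -0.1] q [ 1.05  0.19 -0.26  1.73  0.05  1.23  0.18] tip 0.025
[0.2512, 0.0138, 0.0464, -0.0001, 0.0008, -0.5478]
```

Request:
{"name": "jog_arm", "arguments": {"increments": [[0.251,0.014,0.046,0,0,-0.548,1],[0.251,0.014,0.046,0,0,-0.548,1],[0.251,0.014,0.046,0,0,-0.548,1],[0.251,0.014,0.046,0,0,-0.548,1],[0.251,0.014,0.046,0,0,-0.548,1]]}}

```text
clock: 0.93
position: [0.4609, -0.2609, 0.1591]
ee_rot: [0.723, 0.691, -0.0, 0.0]
ft_force: [1.2, -1.0, 0.3]
grip_width: 0.996
grasp_force: 0.0
```

Request:
{"name": "jog_arm", "arguments": {"increments": [[0.0,0,0,0,0,0,1]]}}

```text
clock: 1.02
position: [0.4643, -0.2541, 0.1583]
ee_rot: [0.721, 0.693, 0.001, -0.001]
ft_force: [-0.3, 0.6, 0.1]
grip_width: 1.0
grasp_force: 0.0
```

```bash
python3 -c "
from h import *
go([(.488,-.2228,.15,87.3),(.488,-.2228,.069,87.3)])"
```

```text
t 1.02 pos [ 0.4643 -0.2541  0.1583] yaw 87.76 tilt [0.03 0.19] w 1.0 gf 0.0 F [-0.3  0.6  0.1] q [ 0.83  0.22 -0.47  1.79  0.1   1.16  0.3 ] tip 0.025
[0.0322, 0.0224, 0.0084, 0.0005, -0.0033, 0.0081]
[0.0, 0.0, 0.081, 0.0, 0.0, 0.0]
```

Request:
{"name": "jog_arm", "arguments": {"increments": [[0.032,0.0225,0.008,0,-0.003,0.008,0.2],[0.032,0.0225,0.008,0,-0.003,0.008,0.2],[0.032,0.0225,0.008,0,-0.003,0.008,0.2],[0.032,0.0225,0.008,0,-0.003,0.008,0.2],[0.032,0.0225,0.008,0,-0.003,0.008,0.2]]}}

```text
clock: 1.43
position: [0.4837, -0.233, 0.1514]
ee_rot: [0.729, 0.685, -0.002, 0.001]
ft_force: [0.0, -1.3, -0.5]
grip_width: 0.598
grasp_force: 0.0
```

```bash
python3 -c "
from h import *
c=optics.camera('side');np.savez('side1.npz',**c);cv2.imwrite('pics/s1.png',cv2.resize(c['color'][200:410,180:440,::-1],None,fx=2.5,fy=2.5))
go([(.488,-.2228,.15,87.3),(.488,-.2228,.069,87.3)])"
```

```text
t 1.48 pos [ 0.4838 -0.2331  0.1515] yaw 86.4 tilt [-0.03 -0.24] w 0.599 gf 0.0 F [ 0.1 -0.4  0.4] q [ 0.78  0.24 -0.48  1.78  0.12  1.15  0.2 ] tip 0.025
[0.0106, 0.0036, 0.0015, -0.0002, 0.0042, -0.0157]
[0.0, 0.0, 0.081, 0.0, 0.0, 0.0]
```

View pics/s1.png

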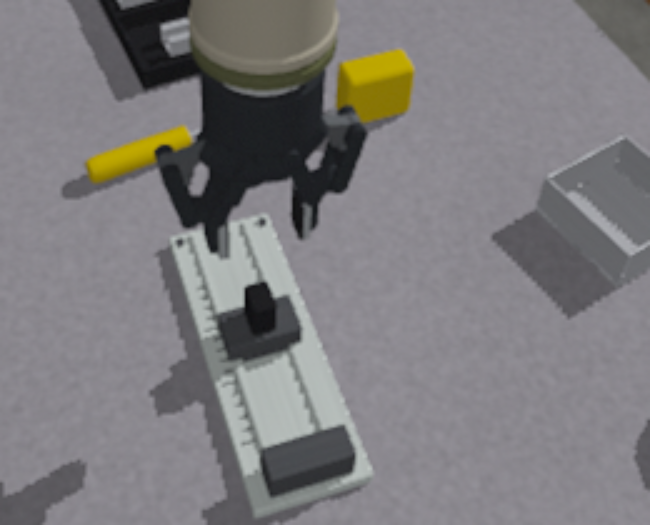

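The picture shows the part-open fingers at (215,240) and (305,220), above and behind the grip at (260,305), across the channel as planned. I'll correct the remaining offset and go down.

Request:
{"name": "jog_arm", "arguments": {"increments": [[0.0105,0.0035,0.0,0,0.004,-0.0155,0.2],[0.0105,0.0035,0.0,0,0.004,-0.0155,0.2],[0.0105,0.0035,0.03,0,0.004,-0.0155,0.2],[0.0105,0.0035,0.04,0,0.004,-0.0155,0.2],[0.0105,0.0035,0.04,0,0.004,-0.0155,0.2]]}}

```text
clock: 1.9
position: [0.4867, -0.2211, 0.1089]
ee_rot: [0.723, 0.691, -0.001, -0.002]
ft_force: [-0.1, 0.3, -0.5]
grip_width: 0.602
grasp_force: 0.0
```

```bash
python3 -c "
from h import *
go([(.488,-.2228,.069,87.3)])"
```

```text
t 1.9 pos [ 0.4867 -0.2211  0.1089] yaw 87.4 tilt [-0.25  0.14] w 0.602 gf 0.0 F [-0.1  0.3 -0.5] q [ 0.76  0.29 -0.48  1.82  0.15  1.07  0.18] tip 0.025
[-0.0017, 0.0016, 0.0399, -0.0045, -0.0023, 0.0018]
```

Request:
{"name": "jog_arm", "arguments": {"increments": [[-0.001,0.001,0.02,0,0,0,0.2],[-0.001,0.001,0.039,0,0,0,0.2],[-0.001,0.001,0.039,0,0,0,0.2],[-0.001,0.001,0.039,0,0,0,0.2],[-0.001,0.001,0.039,0,0,0,0.2]]}}

```text
clock: 2.32
position: [0.4901, -0.223, 0.0739]
ee_rot: [0.723, 0.691, 0.0, 0.0]
ft_force: [0.2, 0.7, 0.5]
grip_width: 0.6
grasp_force: 0.0
```

```bash
python3 -c "
from h import *
go([(.488,-.2228,.069,87.3)])"
```

```text
t 2.32 pos [ 0.4901 -0.223   0.0739] yaw 87.4 tilt [ 0.06 -0.01] w 0.6 gf 0.0 F [0.2 0.7 0.5] q [ 0.75  0.34 -0.47  1.85  0.18  1.    0.16] tip 0.025
[0.0001, -0.0021, 0.0049, 0.0011, 0.0002, 0.0017]
```

Request:
{"name": "jog_arm", "arguments": {"increments": [[0,-0.002,0.004,0,0,0,0.2],[0,-0.002,0.004,0,0,0,0.2],[0,-0.002,0.004,0,0,0,-1],[0,-0.002,0.004,0,0,0,-1],[0,-0.002,0.004,0,0,0,-1]], "grip_force": 40}}

```text
clock: 2.73
position: [0.4878, -0.2228, 0.069]
ee_rot: [0.723, 0.691, 0.0, 0.0]
ft_force: [-2.9, 0.4, 4.2]
grip_width: 0.212
grasp_force: 39.0
```

Request:
{"name": "jog_arm", "arguments": {"increments": [[0,0,0,0,0,0,-1],[0,0,0,0,0,0,-1],[0,0,0,0,0,0,-1]]}}

```text
clock: 2.98
position: [0.4877, -0.2229, 0.069]
ee_rot: [0.723, 0.691, 0.0, 0.0]
ft_force: [-2.0, 0.1, 6.1]
grip_width: 0.218
grasp_force: 39.3
```

```bash
python3 -c "
from h import *
go([(.488+.07*.0471,-.2228+.07,.069,87.3)])"
```

```text
t 2.98 pos [ 0.4877 -0.2229  0.069 ] yaw 87.39 tilt [ 0.03 -0.01] w 0.218 gf 39.3 F [-2.   0.1  6.1] q [ 0.75  0.34 -0.47  1.86  0.18  0.99  0.16] tip 0.025
[0.0702, 0.0004, -0.0, 0.0005, 0.0001, 0.0016]
```

Request:
{"name": "jog_arm", "arguments": {"increments": [[0.01,0,0,0,0,0,-1],[0.025,0,0,0,0,0,-1],[0.045,0,0,0,0,0,-1],[0.06,0,0,0,0,0,-1],[0.07,0,0,0,0,0,-1]]}}

```text
clock: 3.4
position: [0.4912, -0.1518, 0.069]
ee_rot: [0.723, 0.691, 0.0, 0.001]
ft_force: [1.7, -3.4, 3.0]
grip_width: 0.22
grasp_force: 39.3
```

Request:
{"name": "jog_arm", "arguments": {"increments": [[0,0,0,0,0,0,-1],[0,0,0,0,0,0,-1],[0,0,0,0,0,0,0.2],[0,0,0,0,0,0,0.2],[0,0,0,0,0,0,0.2]]}}

```text
clock: 3.82
position: [0.4903, -0.1532, 0.0681]
ee_rot: [0.723, 0.691, -0.0, -0.0]
ft_force: [-0.3, -0.3, 0.1]
grip_width: 0.601
grasp_force: 0.0
```

Request:
{"name": "jog_arm", "arguments": {"increments": [[0,0,-0.04,0,0,0,0.2],[0,0,-0.08,0,0,0,0.2],[0,0,-0.08,0,0,0,0.2]]}}

```text
clock: 4.07
position: [0.494, -0.1537, 0.1552]
ee_rot: [0.723, 0.691, 0.002, 0.004]
ft_force: [0.5, 0.7, 0.4]
grip_width: 0.597
grasp_force: 0.0
```

```bash
python3 -c "
from h import *
c=optics.camera('top');Q=cloud(c)
m=(Q[...,2]>.033)&(Q[...,2]<.042)&(Q[...,0]>.4)&(Q[...,0]<.6)&(Q[...,1]>-.29)&(Q[...,1]<-.1)
k=Q[m];print(len(k),np.median(k,0) if len(k) else '')
go([(.5507,.239,.15,183.15),(.5507,.239,.15,3.15)])"
```

```text
206 [ 0.48237384 -0.14896327  0.03648706]
t 4.12 pos [ 0.4928 -0.1537  0.1522] yaw 87.36 tilt [ 0.34 -0.13] w 0.597 gf 0.0 F [ 0.6 -0.7 -0.4] q [ 0.7   0.2  -0.53  1.83  0.11  1.14  0.08] tip 0.025
[0.395, 0.0397, 0.0017, 0.003, 0.0066, -1.6718]
[0.0, 0.0, 0.0, -0.0, -0.0, -3.1416]
```

Request:
{"name": "jog_arm", "arguments": {"increments": [[0.395,0.04,0.002,0,0,-1.672,0.2],[0.395,0.04,0.002,0,0,-1.672,0.2],[0.395,0.04,0.002,0,0,-1.672,0.2],[0.395,0.04,0.002,0,0,-1.672,0.2],[0.395,0.04,0.002,0,0,-1.672,0.2]]}}

```text
clock: 4.53
position: [0.5206, 0.0546, 0.1469]
ee_rot: [0.473, 0.881, -0.0, -0.0]
ft_force: [1.2, 0.0, 1.1]
grip_width: 0.601
grasp_force: 0.0
```

```bash
python3 -c "
from h import *
go([(.5507,.239,.15,183.15)])"
```

```text
t 4.53 pos [0.5206 0.0546 0.1469] yaw 123.5 tilt [-0.04 -0.  ] w 0.601 gf 0.0 F [1.2 0.  1.1] q [ 0.46  0.26 -0.74  1.81  0.19  1.15  0.25] tip 0.025
[0.1372, 0.1268, -0.0032, -0.0004, -0.0006, -1.0411]
```

Request:
{"name": "jog_arm", "arguments": {"increments": [[0.137,0.127,-0.003,0,0,-1.041,0.2],[0.137,0.127,-0.003,0,0,-1.041,0.2],[0.137,0.127,-0.003,0,0,-1.041,0.2],[0.137,0.127,-0.003,0,0,-1.041,0.2],[0.137,0.127,-0.003,0,0,-1.041,0.2]]}}

```text
clock: 4.95
position: [0.5512, 0.2427, 0.1499]
ee_rot: [0.177, 0.984, 0.001, -0.001]
ft_force: [-0.1, 0.1, -0.3]
grip_width: 0.599
grasp_force: 0.0
```

Request:
{"name": "jog_arm", "arguments": {"increments": [[0,0,0,0,0,-0.416,0.15],[0,0,0,0,0,-0.416,0.15],[0,0,0,0,0,-0.416,0.15],[0,0,0,0,0,-0.416,0.15],[0,0,0,0,0,-0.416,0.15]]}}

```text
clock: 5.37
position: [0.552, 0.2369, 0.1493]
ee_rot: [-0.026, 1.0, 0.0, -0.001]
ft_force: [0.1, 0.0, 0.8]
grip_width: 0.574
grasp_force: 0.0
```

```bash
python3 -c "
from h import *
go([(.5507,.239,.15,183.15)])"
```

```text
t 5.37 pos [0.552  0.2369 0.1493] yaw -177.05 tilt [-0.1 -0. ] w 0.574 gf 0.0 F [0.1 0.  0.8] q [ 0.24  0.51 -0.94  1.6   0.43  1.26  0.84] tip 0.025
[0.0012, 0.0022, -0.0007, 0.0001, -0.0018, -0.0036]
```

Request:
{"name": "jog_arm", "arguments": {"increments": [[0.001,0.002,0.0,0,-0.001,-0.0035,0.15],[0.001,0.002,0.03,0,-0.001,-0.0035,0.15],[0.001,0.002,0.06,0,-0.001,-0.0035,0.15],[0.001,0.002,0.08,0,-0.001,-0.0035,0.15],[0.001,0.002,0.08,0,-0.001,-0.0035,0.15]]}}

```text
clock: 5.78
position: [0.5488, 0.2378, 0.066]
ee_rot: [-0.026, 1.0, -0.001, -0.003]
ft_force: [-0.7, -0.6, -1.0]
grip_width: 0.576
grasp_force: 0.0
```

Request:
{"name": "jog_arm", "arguments": {"increments": [[0,0,0,0,0,0,0.15],[0,0,0,0,0,0,0.15]]}}

```text
clock: 5.95
position: [0.5517, 0.24, 0.0719]
ee_rot: [-0.026, 1.0, 0.0, 0.001]
ft_force: [0.8, 0.0, 0.4]
grip_width: 0.576
grasp_force: 0.0
```

```bash
python3 -c "
from h import *
for n in ('side',):
  c=optics.camera(n);cv2.imwrite('pics/s2.png',cv2.resize(c['color'][60:250,160:360,::-1],None,fx=3,fy=3,interpolation=cv2.INTER_CUBIC))
go([(.551,.239,.035,183.15)])"
```

```text
t 6.0 pos [0.552  0.2401 0.0722] yaw -176.98 tilt [0.17 0.07] w 0.58 gf 0.0 F [-0.6  0.7  0.4] q [ 0.2   0.59 -0.89  1.67  0.5   1.13  0.79] tip 0.025
[0.0011, -0.001, 0.0372, 0.0011, 0.0031, -0.0023]
```

View pics/s2.png

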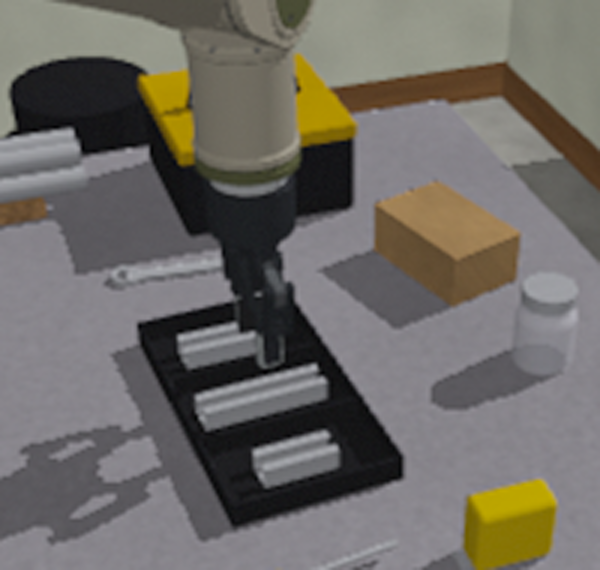

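The side view shows the near finger at crop (270,362), between the first and second offcuts and above the middle compartment. The other offcuts haven't moved. I'll check the fingertip height from depth before going lower.

```bash
python3 -c "
from h import *
c=optics.camera('side');Q=cloud(c)
for v in range(170,192): print(v,Q[v,247:254,1:].round(3).tolist()[::2])
"
```

```text
170 [[0.2, 0.117], [0.177, 0.132], [0.185, 0.125], [0.184, 0.124]]
171 [[0.192, 0.119], [0.181, 0.126], [0.182, 0.124], [0.183, 0.122]]
172 [[0.209, 0.104], [0.185, 0.12], [0.182, 0.121], [0.185, 0.117]]
173 [[0.206, 0.102], [0.184, 0.118], [0.201, 0.104], [0.2, 0.103]]
174 [[0.209, 0.097], [0.2, 0.103], [0.202, 0.1], [0.201, 0.099]]
175 [[0.207, 0.095], [0.2, 0.1], [0.2, 0.098], [0.202, 0.096]]
176 [[0.207, 0.093], [0.202, 0.095], [0.202, 0.093], [0.198, 0.095]]
177 [[0.205, 0.091], [0.2, 0.093], [0.201, 0.091], [0.2, 0.09]]
178 [[0.209, 0.084], [0.199, 0.09], [0.203, 0.086], [0.199, 0.088]]
179 [[0.206, 0.083], [0.2, 0.087], [0.201, 0.084], [0.199, 0.085]]
180 [[0.207, 0.08], [0.204, 0.081], [0.2, 0.082], [0.201, 0.08]]
181 [[0.205, 0.078], [0.201, 0.08], [0.21, 0.071], [0.209, 0.071]]
182 [[0.207, 0.073], [0.209, 0.07], [0.286, 0.01], [0.286, 0.008]]
183 [[0.289, 0.006], [0.29, 0.004], [0.293, 0.0], [0.287, 0.003]]
184 [[0.287, 0.005], [0.288, 0.002], [0.284, 0.004], [0.283, 0.003]]
185 [[0.281, 0.006], [0.278, 0.006], [0.254, 0.023], [0.253, 0.023]]
186 [[0.25, 0.026], [0.251, 0.024], [0.252, 0.021], [0.248, 0.023]]
187 [[0.249, 0.023], [0.249, 0.022], [0.243, 0.025], [0.247, 0.021]]
188 [[0.244, 0.024], [0.243, 0.023], [0.251, 0.015], [0.253, 0.012]]
189 [[0.251, 0.015], [0.252, 0.012], [0.251, 0.012], [0.251, 0.011]]
190 [[0.253, 0.01], [0.251, 0.01], [0.233, 0.022], [0.23, 0.023]]
191 [[0.229, 0.025], [0.23, 0.023], [0.23, 0.021], [0.23, 0.02]]
```

```bash
python3 -c "
from h import *
c=load('side1.npz');Q=cloud(c)
m=(Q[...,2]>.09)&(Q[...,2]<.3)&(abs(Q[...,0]-.484)<.07)&(abs(Q[...,1]+.233)<.05)
k=Q[m];k=k[np.argsort(k[:,2])];print(k[:14].round(4))
for s in(-1,1):
  j=k[(k[:,0]-.484)*s>0];print(s,len(j),j[:40].mean(0).round(4),j[:6].round(4).tolist())
"
```

```text
[[ 0.5099 -0.2337  0.1496]
 [ 0.51   -0.2286  0.1519]
 [ 0.4567 -0.2418  0.1526]
 [ 0.5098 -0.2339  0.1526]
 [ 0.4549 -0.2415  0.153 ]
 [ 0.5086 -0.2413  0.1536]
 [ 0.5103 -0.2278  0.1536]
 [ 0.5086 -0.2459  0.1537]
 [ 0.5093 -0.2442  0.1541]
 [ 0.5099 -0.2333  0.1547]
 [ 0.514  -0.2466  0.1549]
 [ 0.5121 -0.2465  0.1556]
 [ 0.4511 -0.2422  0.1556]
 [ 0.5086 -0.2411  0.1562]]
-1 1486 [ 0.4507 -0.2403  0.1623] [[0.4567, -0.2418, 0.1526], [0.4549, -0.2415, 0.153], [0.4511, -0.2422, 0.1556], [0.4524, -0.2437, 0.1569], [0.4547, -0.2424, 0.1571], [0.4561, -0.2437, 0.1581]]
1 1114 [ 0.5116 -0.2407  0.1589] [[0.5099, -0.2337, 0.1496], [0.51, -0.2286, 0.1519], [0.5098, -0.2339, 0.1526], [0.5086, -0.2413, 0.1536], [0.5103, -0.2278, 0.1536], [0.5086, -0.2459, 0.1537]]
```

Request:
{"name": "jog_arm", "arguments": {"increments": [[0,-0.001,0.015,0,0,0,0.15],[0,-0.001,0.03,0,0,0,0.15],[0,-0.001,0.036,0,0,0,0.15],[0,-0.001,0.036,0,0,0,0.15],[0,-0.001,0.036,0,0,0,0.15]]}}

```text
clock: 6.47
position: [0.5508, 0.2384, 0.0339]
ee_rot: [-0.027, 1.0, 0.0, -0.0]
ft_force: [0.9, 0.2, -0.1]
grip_width: 0.576
grasp_force: 0.0
```

```bash
python3 -c "
from h import *
c=optics.camera('side');Q=cloud(c);im=c['color'][110:220,200:310,::-1]
cv2.imwrite('pics/s3.png',cv2.resize(im,None,fx=5,fy=5,interpolation=cv2.INTER_CUBIC))
m=(abs(Q[...,1]-.209)<.012)&(abs(Q[...,0]-.552)<.02)&(Q[...,2]>.012)
k=Q[m];k=k[np.argsort(k[:,2])];print(k[:60:4].round(3).tolist())
go([(.551,.239,.035,183.15)])"
```

```text
[[0.554, 0.221, 0.012], [0.548, 0.207, 0.031], [0.553, 0.206, 0.034], [0.549, 0.2, 0.04], [0.542, 0.205, 0.041], [0.56, 0.199, 0.044], [0.557, 0.2, 0.045], [0.551, 0.199, 0.046], [0.557, 0.2, 0.048], [0.549, 0.199, 0.051], [0.552, 0.2, 0.052], [0.543, 0.206, 0.054], [0.542, 0.213, 0.056], [0.543, 0.206, 0.057], [0.558, 0.199, 0.059]]
t 6.52 pos [0.5512 0.2386 0.0345] yaw -176.94 tilt [0.03 0.02] w 0.574 gf 0.0 F [0.2 0.6 0.3] q [ 0.18  0.63 -0.86  1.69  0.54  1.07  0.77] tip 0.025
[0.0002, 0.0004, -0.0005, 0.0004, 0.0006, -0.0016]
```

View pics/s3.png

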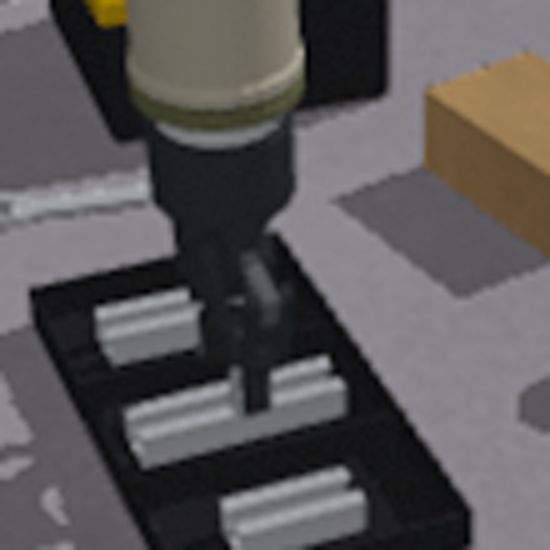

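The near finger's tip at crop (257,410) still sits beside the upper edge of the offcut, and depth puts it at z≈0.031. With the gripper half open, the tips are only about 3 mm ahead of the TCP, well short of 25 mm. I'll go lower, watching the force.

Request:
{"name": "jog_arm", "arguments": {"increments": [[0,0,0.003,0,0,0,0.15],[0,0,0.006,0,0,0,0.15],[0,0,0.008,0,0,0,0.15],[0,0,0.008,0,0,0,0.15]]}}

```text
clock: 6.85
position: [0.5511, 0.2383, 0.0261]
ee_rot: [-0.027, 1.0, 0.0, 0.0]
ft_force: [0.4, 0.0, -0.3]
grip_width: 0.571
grasp_force: 0.0
```

```bash
python3 -c "
from h import *
c=optics.camera('side');Q=cloud(c)
m=(abs(Q[...,1]-.206)<.009)&(abs(Q[...,0]-.552)<.013)&(Q[...,2]>.005)
k=Q[m];k=k[np.argsort(k[:,2])];print(k[:40:3].round(3).tolist())
state()"
```

```text
[[0.543, 0.214, 0.006], [0.556, 0.207, 0.026], [0.547, 0.206, 0.029], [0.542, 0.208, 0.032], [0.547, 0.204, 0.034], [0.556, 0.198, 0.036], [0.556, 0.205, 0.038], [0.552, 0.201, 0.038], [0.542, 0.208, 0.039], [0.56, 0.2, 0.041], [0.549, 0.201, 0.043], [0.544, 0.204, 0.045], [0.558, 0.202, 0.046], [0.56, 0.2, 0.047]]
t 6.9 pos [0.5512 0.2383 0.0263] yaw -176.95 tilt [0.04 0.01] w 0.573 gf 0.0 F [ 0.3 -0.2 -0.4] q [ 0.17  0.64 -0.86  1.7   0.55  1.06  0.76] tip 0.025
```

Request:
{"name": "jog_arm", "arguments": {"increments": [[0,0,0.003,0,0,0,0.15],[0,0,0.006,0,0,0,0.15],[0,0,0.006,0,0,0,0.15]]}}

```text
clock: 7.15
position: [0.551, 0.2382, 0.0198]
ee_rot: [-0.027, 1.0, -0.0, 0.0]
ft_force: [0.7, -0.5, 1.2]
grip_width: 0.575
grasp_force: 0.0
```

Request:
{"name": "jog_arm", "arguments": {"increments": [[0,0,0,0,0,0,-1],[0,0,0,0,0,0,-1],[0,0,0,0,0,0,-1],[0,0,0,0,0,0,-1],[0,0,0,0,0,0,-1]], "grip_force": 40}}

```text
clock: 7.57
position: [0.5514, 0.2386, 0.0207]
ee_rot: [-0.027, 1.0, 0.0, 0.001]
ft_force: [0.5, 0.9, 1.7]
grip_width: 0.337
grasp_force: 40.0
```

```bash
python3 -c "
from h import *
c=optics.camera('side');Q=cloud(c)
m=(abs(Q[...,1]-.216)<.012)&(abs(Q[...,0]-.552)<.013)&(Q[...,2]>.005)
k=Q[m];k=k[np.argsort(k[:,2])];print(k[:60:3].round(3).tolist())
state()"
```

```text
[[0.542, 0.221, 0.005], [0.552, 0.217, 0.005], [0.548, 0.221, 0.007], [0.558, 0.225, 0.008], [0.539, 0.221, 0.009], [0.553, 0.22, 0.01], [0.56, 0.221, 0.01], [0.55, 0.218, 0.016], [0.542, 0.218, 0.018], [0.544, 0.216, 0.018], [0.54, 0.221, 0.023], [0.542, 0.219, 0.024], [0.543, 0.212, 0.025], [0.557, 0.21, 0.027], [0.548, 0.211, 0.029], [0.546, 0.21, 0.03], [0.55, 0.207, 0.03], [0.546, 0.211, 0.032], [0.557, 0.21, 0.034], [0.552, 0.211, 0.034]]
t 7.62 pos [0.5514 0.2386 0.0207] yaw -176.95 tilt [0.08 0.03] w 0.335 gf 40.0 F [0.2 0.2 2.6] q [ 0.17  0.65 -0.85  1.7   0.55  1.05  0.76] tip 0.025
```

Request:
{"name": "jog_arm", "arguments": {"increments": [[0,0,-0.01,0,0,0,-1],[0,0,-0.03,0,0,0,-1],[0,0,-0.06,0,0,0,-1],[0,0,-0.09,0,0,0,-1],[0,0,-0.1,0,0,0,-1]]}}

```text
clock: 8.03
position: [0.5524, 0.2395, 0.1251]
ee_rot: [-0.027, 1.0, 0.001, 0.003]
ft_force: [1.4, 0.4, -2.4]
grip_width: 0.337
grasp_force: 39.9
```

```bash
python3 -c "
from h import *
go([(.4868,-.247,.12,87.3)])"
```

```text
t 8.03 pos [0.5524 0.2395 0.1251] yaw -176.94 tilt [0.3  0.12] w 0.337 gf 39.9 F [ 1.4  0.4 -2.4] q [ 0.23  0.53 -0.93  1.62  0.45  1.21  0.83] tip 0.025
[0.0915, -0.4823, 0.0038, 0.0058, 0.0025, 1.6714]
```

Request:
{"name": "jog_arm", "arguments": {"increments": [[0.0915,-0.482,0.0,0,0,1.671,-1],[0.0915,-0.482,0.0,0,0,1.671,-1],[0.0915,-0.482,0.0,0,0,1.671,-1],[0.0915,-0.482,0.0,0,0,1.671,-1],[0.0915,-0.482,0.0,0,0,1.671,-1]]}}

```text
clock: 8.45
position: [0.5223, 0.0299, 0.1203]
ee_rot: [0.285, 0.959, 0.0, 0.0]
ft_force: [2.1, -0.3, -1.5]
grip_width: 0.337
grasp_force: 40.1
```

```bash
python3 -c "
from h import *
go([(.4868,-.247,.12,87.3)])"
```

```text
t 8.45 pos [0.5223 0.0299 0.1203] yaw 146.88 tilt [ 0.04 -0.  ] w 0.337 gf 40.1 F [ 2.1 -0.3 -1.5] q [ 0.58  0.31 -0.83  1.83  0.26  1.11  0.65] tip 0.025
[-0.1216, -0.2513, 0.0003, 0.0006, 0.0004, 1.0398]
```

Request:
{"name": "jog_arm", "arguments": {"increments": [[-0.1215,-0.251,0.0,0,0,1.04,-1],[-0.1215,-0.251,0.0,0,0,1.04,-1],[-0.1215,-0.251,0.0,0,0,1.04,-1],[-0.1215,-0.251,0.0,0,0,1.04,-1],[-0.1215,-0.251,0.0,0,0,1.04,-1]]}}

```text
clock: 8.87
position: [0.4971, -0.1769, 0.1205]
ee_rot: [0.566, 0.824, 0.0, 0.0]
ft_force: [2.2, -0.4, -2.0]
grip_width: 0.335
grasp_force: 40.1
```

```bash
python3 -c "
from h import *
go([(.4868,-.247,.12,87.3)])"
```

```text
t 8.87 pos [ 0.4971 -0.1769  0.1205] yaw 111.07 tilt [ 0.04 -0.01] w 0.335 gf 40.1 F [ 2.2 -0.4 -2. ] q [ 0.81  0.28 -0.63  1.83  0.18  1.09  0.48] tip 0.025
[-0.0617, -0.0348, 0.0005, 0.0007, 0.0003, 0.4149]
```

Request:
{"name": "jog_arm", "arguments": {"increments": [[-0.0615,-0.035,0.0,0,0,0.415,-1],[-0.0615,-0.035,0.0,0,0,0.415,-1],[-0.0615,-0.035,0.0,0,0,0.415,-1],[-0.0615,-0.035,0.0,0,0,0.415,-1],[-0.0615,-0.035,0.0,0,0,0.415,-1]]}}

```text
clock: 9.28
position: [0.4875, -0.2452, 0.12]
ee_rot: [0.722, 0.691, 0.0, -0.0]
ft_force: [0.4, -0.6, -0.9]
grip_width: 0.332
grasp_force: 40.1
```

Request:
{"name": "jog_arm", "arguments": {"increments": [[0,0,0,0,0,0,-1],[0,0,0,0,0,0,-1]]}}

```text
clock: 9.45
position: [0.488, -0.2444, 0.1202]
ee_rot: [0.72, 0.693, 0.0, 0.0]
ft_force: [0.4, -0.5, -2.2]
grip_width: 0.334
grasp_force: 40.1
```

```bash
python3 -c "
from h import *
go([(.4868,-.247,.12,87.3)])
c=optics.camera('top');Q=cloud(c)
c2=optics.camera('side');cv2.imwrite('pics/s4.png',cv2.resize(c2['color'][190:410,170:440,::-1],None,fx=2.6,fy=2.6))
m=(Q[...,2]>.033)&(Q[...,2]<.042)&(Q[...,0]>.4)&(Q[...,0]<.6)&(Q[...,1]>-.2)&(Q[...,1]<-.1)
k=Q[m];print(len(k),k[:,:2].min(0),k[:,:2].max(0))"
```

```text
t 9.45 pos [ 0.488  -0.2444  0.1202] yaw 87.81 tilt [0.04 0.02] w 0.334 gf 40.1 F [ 0.4 -0.5 -2.2] q [ 0.84  0.3  -0.53  1.79  0.17  1.1   0.21] tip 0.025
[-0.0026, -0.0011, 0.0002, 0.0007, -0.0004, 0.0089]
211 [ 0.46228672 -0.16855152] [ 0.52102207 -0.13424715]
```

View pics/s4.png

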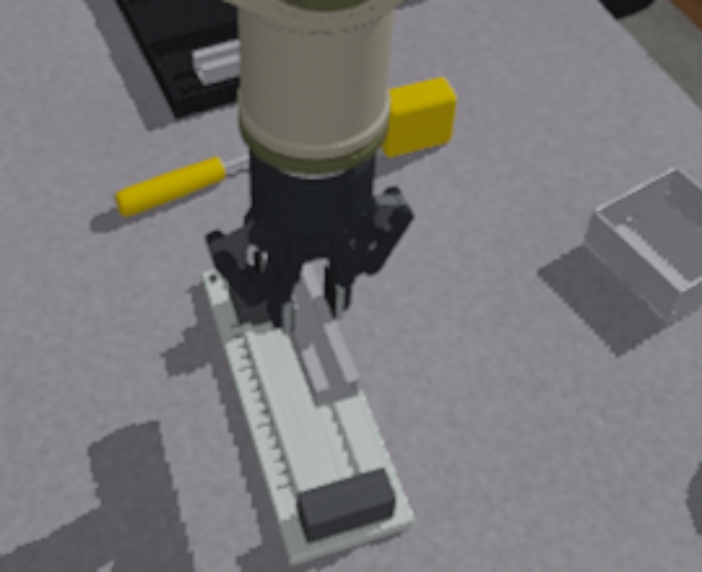

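The offcut is held level at crop (320,345), over the channel. The end block is at (345,500), and the saddle measures y from −0.169 to −0.134, so the fit has room at both ends. I'll lower it now.

Request:
{"name": "jog_arm", "arguments": {"increments": [[-0.0025,-0.001,0,0,0,0.009,-1],[-0.0025,-0.001,0.03,0,0,0.009,-1],[-0.0025,-0.001,0.06,0,0,0.009,-1],[-0.0025,-0.001,0.075,0,0,0.009,-1],[-0.0025,-0.001,0.08,0,0,0.009,-1]]}}

```text
clock: 9.97
position: [0.4852, -0.2467, 0.0376]
ee_rot: [0.724, 0.689, -0.0, -0.002]
ft_force: [-0.4, 0.2, -1.8]
grip_width: 0.33
grasp_force: 40.1
```

Request:
{"name": "jog_arm", "arguments": {"increments": [[0,0,0,0,0,0,-1],[0,0,0,0,0,0,-1],[0,0,0,0,0,0,-1]]}}

```text
clock: 10.22
position: [0.488, -0.2478, 0.0418]
ee_rot: [0.725, 0.689, 0.001, 0.001]
ft_force: [-0.0, -0.2, -1.2]
grip_width: 0.33
grasp_force: 40.1
```

```bash
python3 -c "
from h import *
go([(.4868,-.247,.0287,87.3)])"
```

```text
t 10.22 pos [ 0.488  -0.2478  0.0418] yaw 87.14 tilt [ 0.17 -0.05] w 0.33 gf 40.1 F [-0.  -0.2 -1.2] q [ 0.81  0.4  -0.5   1.85  0.23  0.95  0.16] tip 0.025
[0.0007, -0.0013, 0.0131, 0.003, 0.0007, -0.0028]
```

Request:
{"name": "jog_arm", "arguments": {"increments": [[0.0005,-0.001,0.004,0,0,-0.003,-1],[0.0005,-0.001,0.008,0,0,-0.003,-1],[0.0005,-0.001,0.01,0,0,-0.003,-1],[0.0005,-0.001,0.0115,0,0,-0.003,-1],[0.0005,-0.001,0.0115,0,0,-0.003,-1]]}}

```text
clock: 10.63
position: [0.486, -0.2468, 0.0288]
ee_rot: [0.724, 0.69, 0.0, 0.0]
ft_force: [1.0, 0.2, -1.9]
grip_width: 0.334
grasp_force: 40.1
```

Request:
{"name": "jog_arm", "arguments": {"increments": [[0,0,0.0005,0,0,0,-1],[0,0,0.001,0,0,0,-1],[0,0,0.001,0,0,0,-1]]}}

```text
clock: 10.88
position: [0.4861, -0.2469, 0.0286]
ee_rot: [0.724, 0.69, 0.0, 0.0]
ft_force: [-5.3, 1.7, 8.7]
grip_width: 0.336
grasp_force: 41.3
```

Request:
{"name": "jog_arm", "arguments": {"increments": [[0,0,-0.0005,0,0,0,0.1],[0,0,-0.0005,0,0,0,0.1],[0,0,-0.0005,0,0,0,0.1],[0,0,-0.001,0,0,0,0.1],[0,0,-0.001,0,0,0,0.1]]}}

```text
clock: 11.3
position: [0.4861, -0.2468, 0.0288]
ee_rot: [0.724, 0.69, 0.0, 0.0]
ft_force: [0.7, -0.2, -0.8]
grip_width: 0.547
grasp_force: 0.0
```

Request:
{"name": "jog_arm", "arguments": {"increments": [[0,0,-0.02,0,0,0,0.1],[0,0,-0.05,0,0,0,0.1],[0,0,-0.08,0,0,0,0.1],[0,0,-0.1,0,0,0,0.2],[0,0,-0.1,0,0,0,0.2]]}}

```text
clock: 11.72
position: [0.4882, -0.2477, 0.1334]
ee_rot: [0.724, 0.69, 0.001, 0.004]
ft_force: [0.3, -0.9, 0.3]
grip_width: 0.601
grasp_force: 0.0
```

```bash
python3 -c "
from h import *
c=optics.camera('top');Q=cloud(c)
c2=optics.camera('side');cv2.imwrite('pics/s5.png',cv2.resize(c2['color'][190:410,170:440,::-1],None,fx=2.6,fy=2.6))
Q2=cloud(c2)
for Q in(Q,Q2):
  m=(Q[...,2]>.024)&(Q[...,2]<.036)&(Q[...,0]>.46)&(Q[...,0]<.51)&(Q[...,1]>-.315)&(Q[...,1]<-.173)
  k=Q[m];print(len(k),np.median(k,0).round(4),k[:,:2].min(0),k[:,:2].max(0))
go([(.4906,-.1533,.13,87.3),(.4906,-.1533,.063,87.3)])"
```

```text
284 [ 0.482  -0.2367  0.0313] [ 0.47251091 -0.28392652] [ 0.5051089  -0.18488456]
577 [ 0.4806 -0.2545  0.0313] [ 0.46809102 -0.30871599] [ 0.50359301 -0.18837212]
t 11.82 pos [ 0.4863 -0.2471  0.1293] yaw 87.3 tilt [ 0.13 -0.04] w 0.6 gf 0.0 F [-0.3 -0.5  0.1] q [ 0.84  0.29 -0.53  1.78  0.16  1.11  0.22] tip 0.025
[0.0939, -0.0001, -0.0007, 0.0022, 0.0007, 0.0]
[0.0, 0.0, 0.067, 0.0, 0.0, 0.0]
```

View pics/s5.png

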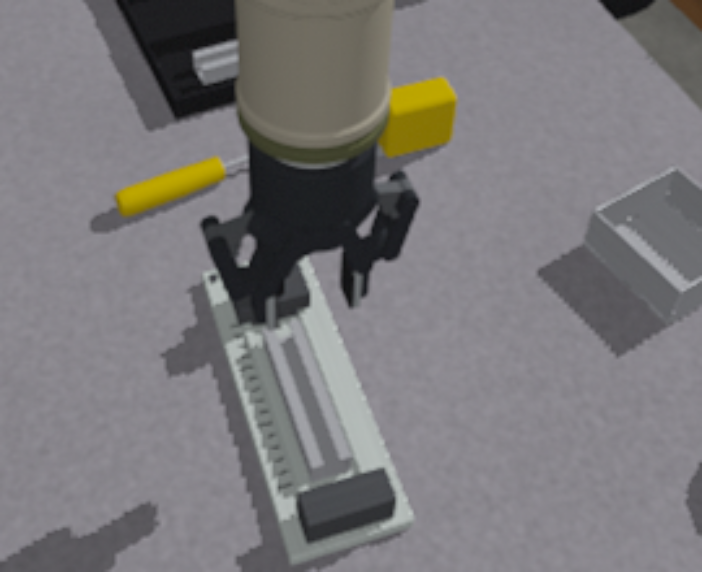

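The offcut lies flat in the channel (crop (270,330) to (335,470)). Its top measures 31 mm, where 32 mm is expected. Next, the stop's grip.

Request:
{"name": "jog_arm", "arguments": {"increments": [[0.04,0,0,0,0,0,0.2],[0.08,0,0,0,0,0,0.2],[0.094,0,0,0,0,0,0.2],[0.094,0,0,0,0,0,0.2],[0.094,0,0,0,0,0,0.2]]}}

```text
clock: 12.23
position: [0.4898, -0.1521, 0.1277]
ee_rot: [0.723, 0.691, 0.0, -0.0]
ft_force: [0.7, -0.6, -0.2]
grip_width: 0.602
grasp_force: 0.0
```

Request:
{"name": "jog_arm", "arguments": {"increments": [[0,0,0.02,0,0,0,0.2],[0,0,0.04,0,0,0,0.2],[0,0,0.058,0,0,0,0.2],[0,0,0.065,0,0,0,0.2],[0,0,0.065,0,0,0,0.2]]}}

```text
clock: 12.65
position: [0.4888, -0.1535, 0.0617]
ee_rot: [0.724, 0.69, -0.0, -0.002]
ft_force: [0.1, 0.8, 0.4]
grip_width: 0.599
grasp_force: 0.0
```

Request:
{"name": "jog_arm", "arguments": {"increments": [[0,0,0,0,0,0,0.2],[0,0,0,0,0,0,0.2]]}}

```text
clock: 12.82
position: [0.491, -0.1534, 0.0647]
ee_rot: [0.724, 0.69, 0.001, 0.001]
ft_force: [-0.1, 0.1, -0.1]
grip_width: 0.6
grasp_force: 0.0
```

```bash
python3 -c "
from h import *
go([(.4906,-.1533,.065,87.3)])"
```

```text
t 12.82 pos [ 0.491  -0.1534  0.0647] yaw 87.28 tilt [ 0.11 -0.01] w 0.6 gf 0.0 F [-0.1  0.1 -0.1] q [ 0.72  0.32 -0.57  1.91  0.21  0.97  0.01] tip 0.025
[0.0001, -0.0004, -0.0003, 0.002, 0.0, -0.0004]
```

Request:
{"name": "jog_arm", "arguments": {"increments": [[0,0,0,0,0,0,-1],[0,0,0,0,0,0,-1],[0,0,0,0,0,0,-1],[0,0,0,0,0,0,-1],[0,0,0,0,0,0,-1]], "grip_force": 40}}

```text
clock: 13.23
position: [0.4911, -0.1531, 0.0647]
ee_rot: [0.724, 0.69, 0.001, 0.001]
ft_force: [0.7, -0.3, 6.2]
grip_width: 0.217
grasp_force: 41.7
```

Request:
{"name": "jog_arm", "arguments": {"increments": [[-0.004,0,0,0,0,0,-1],[-0.01,0,0,0,0,0,-1],[-0.016,0,0,0,0,0,-1],[-0.022,0,0,0,0,0,-1],[-0.026,0,0,0,0,0,-1]]}}

```text
clock: 13.65
position: [0.4899, -0.1785, 0.0647]
ee_rot: [0.723, 0.69, 0.001, 0.001]
ft_force: [-0.6, 4.7, 9.0]
grip_width: 0.22
grasp_force: 41.9
```

Request:
{"name": "jog_arm", "arguments": {"increments": [[0,0,0,0,0,0,-1],[-0.001,0,0,0,0,0,-1],[-0.002,0,0,0,0,0,-1],[-0.0025,0,0,0,0,0,-1],[-0.003,0,0,0,0,0,-1]]}}

```text
clock: 14.07
position: [0.4898, -0.181, 0.0647]
ee_rot: [0.723, 0.691, 0.001, 0.0]
ft_force: [-1.8, 3.4, 8.7]
grip_width: 0.218
grasp_force: 41.9
```

```bash
python3 -c "
from h import *
go([(.4906-.033*.047,-.1533-.033,.065,87.3)])"
```

```text
t 14.07 pos [ 0.4898 -0.181   0.0647] yaw 87.35 tilt [0.12 0.05] w 0.218 gf 41.9 F [-1.8  3.4  8.7] q [ 0.76  0.33 -0.56  1.89  0.21  0.97  0.06] tip 0.025
[-0.0053, -0.0005, -0.0003, 0.0021, -0.0009, 0.0008]
```

Request:
{"name": "jog_arm", "arguments": {"increments": [[-0.0005,0,0,0,0,0,-1],[-0.001,0,0,0,0,0,-1],[-0.0015,0,0,0,0,0,-1],[-0.002,0,0,0,0,0,-1],[-0.0025,0,0,0,0,0,-1]]}}

```text
clock: 14.48
position: [0.4896, -0.1834, 0.0647]
ee_rot: [0.723, 0.691, 0.001, 0.0]
ft_force: [-0.8, 3.7, 8.7]
grip_width: 0.214
grasp_force: 41.9
```

Request:
{"name": "jog_arm", "arguments": {"increments": [[-0.0003,0,0,0,0,0,-1],[-0.0006,0,0,0,0,0,-1],[-0.0009,0,0,0,0,0,-1],[-0.0012,0,0,0,0,0,-1],[-0.0015,0,0,0,0,0,-1]]}}

```text
clock: 14.9
position: [0.4896, -0.1849, 0.0647]
ee_rot: [0.723, 0.691, 0.001, 0.0]
ft_force: [-1.3, 4.2, 9.3]
grip_width: 0.215
grasp_force: 41.9
```

Request:
{"name": "jog_arm", "arguments": {"increments": [[-0.0003,0,0,0,0,0,-1],[-0.0006,0,0,0,0,0,-1],[-0.0009,0,0,0,0,0,-1],[-0.0012,0,0,0,0,0,-1],[-0.0015,0,0,0,0,0,-1]]}}

```text
clock: 15.32
position: [0.4895, -0.1864, 0.0647]
ee_rot: [0.723, 0.691, 0.001, 0.0]
ft_force: [-0.7, 4.1, 8.9]
grip_width: 0.216
grasp_force: 41.9
```

Request:
{"name": "jog_arm", "arguments": {"increments": [[-0.0002,0,0,0,0,0,-1],[-0.0004,0,0,0,0,0,-1],[-0.0006,0,0,0,0,0,-1]]}}

```text
clock: 15.57
position: [0.4895, -0.1871, 0.0647]
ee_rot: [0.723, 0.691, 0.001, 0.0]
ft_force: [-0.7, 4.8, 8.6]
grip_width: 0.224
grasp_force: 41.9
```

Request:
{"name": "jog_arm", "arguments": {"increments": [[-0.0003,0,0,0,0,0,-1],[-0.0006,0,0,0,0,0,-1],[-0.0009,0,0,0,0,0,-1]]}}

```text
clock: 15.82
position: [0.4895, -0.1875, 0.0647]
ee_rot: [0.723, 0.691, 0.001, 0.0]
ft_force: [-2.2, 6.7, 9.1]
grip_width: 0.221
grasp_force: 42.1
```

Request:
{"name": "jog_arm", "arguments": {"increments": [[-0.0003,0,0,0,0,0,-1],[-0.0006,0,0,0,0,0,-1],[-0.0009,0,0,0,0,0,-1]]}}

```text
clock: 16.07
position: [0.4895, -0.1876, 0.0647]
ee_rot: [0.723, 0.691, 0.001, -0.0]
ft_force: [-2.6, 9.6, 10.5]
grip_width: 0.215
grasp_force: 42.2
```

```bash
python3 -c "
from h import *
c=optics.camera('top');np.savez('top5.npz',**c);c2=optics.camera('side');np.savez('side5.npz',**c2)
for c in(c,c2):
  Q=cloud(c)
  for n,z0,z1 in(('off',.026,.035),('blk',.037,.043)):
    m=(Q[...,2]>z0)&(Q[...,2]<z1)&(Q[...,0]>.455)&(Q[...,0]<.515)&(Q[...,1]>-.36)&(Q[...,1]<-.19)
    k=Q[m];print(n,len(k),np.sort(k[:,1])[[2,-3]].round(4) if len(k)>9 else '')
state()"
```

```text
off 1 
blk 1 
off 715 [-0.3509 -0.1937]
blk 533 [-0.3504 -0.1906]
t 16.17 pos [ 0.4895 -0.1876  0.0647] yaw 87.41 tilt [0.11 0.12] w 0.214 gf 42.2 F [-1.6  8.4 10.7] q [ 0.77  0.33 -0.55  1.89  0.21  0.98  0.07] tip 0.025
```

Request:
{"name": "jog_arm", "arguments": {"increments": [[-0.0004,0,0,0,0,0,-1],[-0.0008,0,0,0,0,0,-1],[-0.001,0,0,0,0,0,-1],[-0.001,0,0,0,0,0,-1]]}}

```text
clock: 16.5
position: [0.4895, -0.1876, 0.0647]
ee_rot: [0.723, 0.691, 0.002, -0.001]
ft_force: [-1.9, 12.6, 12.3]
grip_width: 0.221
grasp_force: 42.3
```

Force climbed to 12.6 N with no further motion, so the offcut is trapped. I'll release the grip and lift clear.

Request:
{"name": "jog_arm", "arguments": {"increments": [[0,0,0,0,0,0,0.2],[0,0,0,0,0,0,0.2],[0,0,0,0,0,0,0.2],[0,0,0,0,0,0,0.2]]}}

```text
clock: 16.83
position: [0.4885, -0.1912, 0.0637]
ee_rot: [0.724, 0.69, 0.0, 0.0]
ft_force: [-0.4, 0.8, -0.3]
grip_width: 0.601
grasp_force: 0.0
```

Request:
{"name": "jog_arm", "arguments": {"increments": [[0,0,-0.02,0,0,0,0.2],[0,0,-0.045,0,0,0,0.2],[0,0,-0.065,0,0,0,0.2],[0,0,-0.065,0,0,0,0.2],[0,0,-0.065,0,0,0,0.1]]}}

```text
clock: 17.25
position: [0.4891, -0.1914, 0.1297]
ee_rot: [0.724, 0.69, 0.001, 0.001]
ft_force: [0.8, -0.6, -0.1]
grip_width: 0.548
grasp_force: 0.0
```

```bash
python3 -c "
from h import *
c=optics.camera('side');np.savez('side6.npz',**c)
Q=cloud(c)
cv2.imwrite('pics/s6.png',cv2.resize(c['color'][270:410,230:350,::-1],None,fx=4,fy=4,interpolation=cv2.INTER_CUBIC))
go([(.4895-.0775*.0471,-.1876-.0775,.13,87.3)])"
```

```text
t 17.3 pos [ 0.4884 -0.1911  0.1286] yaw 87.28 tilt [ 0.06 -0.01] w 0.549 gf 0.0 F [ 0.1  0.5 -0.1] q [ 0.79  0.25 -0.57  1.83  0.15  1.1   0.12] tip 0.025
[-0.074, 0.001, -0.0014, 0.001, 0.0001, -0.0003]
```

View pics/s6.png

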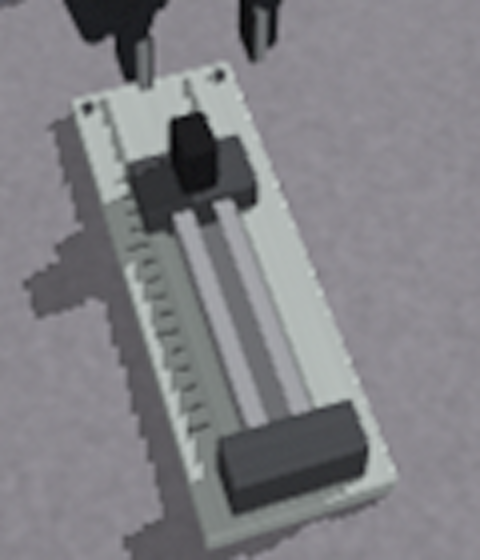

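The offcut now spans from the saddle face (crop (205,210)) to the end block (crop (275,415)), with no gap seen. Next I take hold of it at its centre, 77 mm from the grip.

Request:
{"name": "jog_arm", "arguments": {"increments": [[-0.035,0.001,-0.001,0,0,0,0.1],[-0.065,0.001,-0.001,0,0,0,0.1],[-0.074,0.001,-0.001,0,0,0,0.1],[-0.074,0.001,-0.001,0,0,0,0.1],[-0.074,0.001,-0.001,0,0,0,0.1]]}}

```text
clock: 17.72
position: [0.4855, -0.2644, 0.1286]
ee_rot: [0.724, 0.69, 0.0, -0.001]
ft_force: [0.1, 0.8, 0.4]
grip_width: 0.552
grasp_force: 0.0
```

Request:
{"name": "jog_arm", "arguments": {"increments": [[0,0,0.03,0,0,0,0.1],[0,0,0.06,0,0,0,0.1],[0,0,0.08,0,0,0,0.1],[0,0,0.085,0,0,0,0.1],[0,0,0.085,0,0,0,0.1]]}}

```text
clock: 18.13
position: [0.4854, -0.2628, 0.0434]
ee_rot: [0.723, 0.691, 0.0, -0.002]
ft_force: [0.3, -0.5, 0.2]
grip_width: 0.548
grasp_force: 0.0
```

Request:
{"name": "jog_arm", "arguments": {"increments": [[0,0,0,0,0,0,0.1],[0,0,0,0,0,0,0.1],[0,0,0,0,0,0,0.1],[0,0,0,0,0,0,0.1]]}}

```text
clock: 18.47
position: [0.4868, -0.265, 0.0459]
ee_rot: [0.724, 0.69, 0.001, 0.001]
ft_force: [0.3, -0.1, 0.2]
grip_width: 0.549
grasp_force: 0.0
```

```bash
python3 -c "
from h import *
go([(.4856,-.2648,.029,87.35)])"
```

```text
t 18.47 pos [ 0.4868 -0.265   0.0459] yaw 87.3 tilt [ 0.14 -0.05] w 0.549 gf 0.0 F [ 0.3 -0.1  0.2] q [ 0.84  0.41 -0.5   1.83  0.23  0.96  0.19] tip 0.025
[0.0002, -0.0013, 0.0169, 0.0025, 0.0007, -0.0008]
```

Request:
{"name": "jog_arm", "arguments": {"increments": [[0,-0.001,0.006,0.002,0,0,0.1],[0,-0.001,0.012,0.002,0,0,0.1],[0,-0.001,0.016,0.002,0,0,0.1],[0,-0.001,0.016,0.002,0,0,0.1],[0,-0.001,0.016,0.002,0,0,0.1]]}}

```text
clock: 18.88
position: [0.4849, -0.2644, 0.0283]
ee_rot: [0.723, 0.69, -0.0, -0.001]
ft_force: [-1.3, -0.4, 0.3]
grip_width: 0.55
grasp_force: 0.0
```

Request:
{"name": "jog_arm", "arguments": {"increments": [[0,0,0,0,0,0,0.1],[0,0,0,0,0,0,0.1]]}}

```text
clock: 19.05
position: [0.4853, -0.2647, 0.029]
ee_rot: [0.724, 0.69, -0.0, -0.0]
ft_force: [0.6, -0.3, -0.1]
grip_width: 0.546
grasp_force: 0.0
```

```bash
python3 -c "
from h import *
go([(.4856,-.2648,.029,87.35)])"
```

```text
t 19.05 pos [ 0.4853 -0.2647  0.029 ] yaw 87.31 tilt [-0.04  0.02] w 0.546 gf 0.0 F [ 0.6 -0.3 -0.1] q [ 0.83  0.43 -0.49  1.84  0.25  0.93  0.18] tip 0.025
[-0.0001, 0.0003, -0.0, -0.0008, -0.0002, -0.0007]
```

Aligned. I'll close gently, then add a slight bias towards the fixed end block so the lift doesn't push the stop.

Request:
{"name": "jog_arm", "arguments": {"increments": [[0,0,0,0,0,0,-1],[0,0,0,0,0,0,-1],[0,0,0,0,0,0,-1],[0,0,0,0,0,0,-1],[0,0,0,0,0,0,-1]], "grip_force": 35}}

```text
clock: 19.47
position: [0.4853, -0.2648, 0.0292]
ee_rot: [0.724, 0.69, -0.0, -0.0]
ft_force: [-2.3, 0.6, 6.0]
grip_width: 0.34
grasp_force: 35.0
```

Request:
{"name": "jog_arm", "arguments": {"increments": [[-0.0005,0,0,0,0,0,-1],[-0.001,0,0,0,0,0,-1],[-0.001,0,-0.0005,0,0,0,-1],[-0.001,0,-0.001,0,0,0,-1],[-0.001,0,-0.002,0,0,0,-1]]}}

```text
clock: 19.88
position: [0.4849, -0.2649, 0.0301]
ee_rot: [0.723, 0.69, -0.0, -0.001]
ft_force: [1.4, 3.8, -6.4]
grip_width: 0.337
grasp_force: 34.9
```

Request:
{"name": "jog_arm", "arguments": {"increments": [[0,0,-0.0015,0,0,0,-1],[0,0,-0.003,0,0,0,-1],[0,0,-0.0045,0,0,0,-1],[0,0,-0.006,0,0,0,-1],[0,0,-0.0075,0,0,0,-1]]}}

```text
clock: 20.3
position: [0.4846, -0.2649, 0.0378]
ee_rot: [0.723, 0.69, -0.0, -0.001]
ft_force: [0.5, 6.0, -7.1]
grip_width: 0.336
grasp_force: 35.0
```

Request:
{"name": "jog_arm", "arguments": {"increments": [[0,0,-0.002,0,0,0,-1],[0,0,-0.004,0,0,0,-1],[0,0,-0.006,0,0,0,-1],[0,0,-0.008,0,0,0,-1],[0,0,-0.01,0,0,0,-1]]}}

```text
clock: 20.72
position: [0.4849, -0.2651, 0.0483]
ee_rot: [0.723, 0.69, -0.0, -0.001]
ft_force: [-0.3, 5.5, -3.7]
grip_width: 0.334
grasp_force: 35.3
```

Request:
{"name": "jog_arm", "arguments": {"increments": [[0,0,-0.002,0,0,0,-1],[0,0,-0.004,0,0,0,-1],[0,0,-0.006,0,0,0,-1],[0,0,-0.008,0,0,0,-1],[0,0,-0.01,0,0,0,-1]]}}

```text
clock: 21.13
position: [0.4851, -0.2654, 0.0584]
ee_rot: [0.723, 0.69, -0.0, -0.001]
ft_force: [0.4, 4.3, -3.6]
grip_width: 0.333
grasp_force: 35.4
```

```bash
python3 -c "
from h import *
state()"
```

```text
t 21.13 pos [ 0.4851 -0.2654  0.0584] yaw 87.31 tilt [-0.08  0.04] w 0.333 gf 35.4 F [ 0.4  4.3 -3.6] q [ 0.84  0.39 -0.5   1.82  0.22  0.99  0.2 ] tip 0.025
```

Request:
{"name": "jog_arm", "arguments": {"increments": [[0,0,-0.003,0,0,0,-1],[0,0,-0.01,0,0,0,-1],[0,0,-0.025,0,0,0,-1],[0,0,-0.05,0,0,0,-1],[0,0,-0.075,0,0,0,-1]]}}

```text
clock: 21.55
position: [0.4849, -0.2665, 0.1347]
ee_rot: [0.724, 0.69, -0.001, -0.0]
ft_force: [-0.1, -0.5, -2.1]
grip_width: 0.334
grasp_force: 35.6
```

Request:
{"name": "jog_arm", "arguments": {"increments": [[0,0,0,0,0,0,-1],[0,0,0,0,0,0,-1],[0,0,0,0,0,0,-1]]}}

```text
clock: 21.8
position: [0.4849, -0.2663, 0.1333]
ee_rot: [0.724, 0.69, -0.001, -0.0]
ft_force: [0.6, -0.7, -1.5]
grip_width: 0.339
grasp_force: 35.6
```

```bash
python3 -c "
from h import *
c=optics.camera('side');Q=cloud(c)
for n in(Q,cloud(load('side6.npz'))):
  m=(n[...,2]>.06)&(n[...,2]<.078)&(n[...,0]>.46)&(n[...,0]<.51)&(n[...,1]>-.22)&(n[...,1]<-.15)
  k=n[m];print(len(k),np.median(k,0).round(4))
go([(.5514,.2386,.13,183.05)])"
```

```text
0 [nan nan nan]
136 [ 0.4885 -0.1909  0.0693]
t 21.85 pos [ 0.4846 -0.266   0.1327] yaw 87.28 tilt [-0.11  0.02] w 0.335 gf 35.6 F [ 0.8  0.2 -1.5] q [ 0.87  0.3  -0.52  1.76  0.17  1.13  0.25] tip 0.025
[0.5072, 0.0427, 0.0027, -0.0014, -0.0018, -1.6716]
  return _methods._mean(a, axis=axis, dtype=dtype,
  ret = um.true_divide(
```

Request:
{"name": "jog_arm", "arguments": {"increments": [[0.507,0.043,0.0,0,0,-1.672,-1],[0.507,0.043,0.0,0,0,-1.672,-1],[0.507,0.043,0.0,0,0,-1.672,-1],[0.507,0.043,0.0,0,0,-1.672,-1],[0.507,0.043,0.0,0,0,-1.672,-1]]}}

```text
clock: 22.27
position: [0.5119, -0.0575, 0.1326]
ee_rot: [0.474, 0.881, -0.0, -0.001]
ft_force: [1.8, -0.5, -2.9]
grip_width: 0.334
grasp_force: 35.6
```

```bash
python3 -c "
from h import *
c=optics.camera('side');Q=cloud(c)
for n in(Q,cloud(load('side6.npz'))):
  m=(n[...,2]>.06)&(n[...,2]<.078)&(n[...,0]>.46)&(n[...,0]<.51)&(n[...,1]>-.22)&(n[...,1]<-.15)
  k=n[m];print(len(k),np.median(k,0).round(4))
go([(.5514,.2386,.13,183.05)])"
```

```text
134 [ 0.4884 -0.1913  0.0693]
136 [ 0.4885 -0.1909  0.0693]
t 22.32 pos [ 0.5128 -0.0475  0.1331] yaw 124.53 tilt [-0.04  0.26] w 0.334 gf 35.6 F [-0.4 10.  -1. ] q [ 0.68  0.26 -0.75  1.84  0.19  1.12  0.46] tip 0.025
[0.2138, 0.194, 0.0044, 0.0039, -0.0028, -1.0213]
```

Request:
{"name": "jog_arm", "arguments": {"increments": [[0.214,0.194,0.0,0,0,-1.021,-1],[0.214,0.194,0.0,0,0,-1.021,-1],[0.214,0.194,0.0,0,0,-1.021,-1],[0.214,0.194,0.0,0,0,-1.021,-1],[0.214,0.194,0.0,0,0,-1.021,-1]]}}

```text
clock: 22.73
position: [0.5452, 0.1477, 0.1326]
ee_rot: [0.181, 0.984, -0.0, -0.001]
ft_force: [0.5, -1.1, -1.6]
grip_width: 0.333
grasp_force: 35.6
```

```bash
python3 -c "
from h import *
go([(.5514,.2386,.13,183.05)])"
```

```text
t 22.73 pos [0.5452 0.1477 0.1326] yaw 159.19 tilt [-0.11 -0.01] w 0.333 gf 35.6 F [ 0.5 -1.1 -1.6] q [ 0.38  0.42 -0.89  1.71  0.35  1.18  0.6 ] tip 0.025
[0.0265, 0.0872, 0.0025, -0.0004, -0.0019, -0.4164]
```

Request:
{"name": "jog_arm", "arguments": {"increments": [[0.0265,0.087,0.002,0,0,-0.416,-1],[0.0265,0.087,0.002,0,0,-0.416,-1],[0.0265,0.087,0.002,0,0,-0.416,-1],[0.0265,0.087,0.002,0,0,-0.416,-1],[0.0265,0.087,0.002,0,0,-0.416,-1]]}}

```text
clock: 23.15
position: [0.5513, 0.238, 0.13]
ee_rot: [-0.026, 1.0, 0.0, -0.002]
ft_force: [1.1, -0.5, -1.5]
grip_width: 0.332
grasp_force: 35.7
```

Request:
{"name": "jog_arm", "arguments": {"increments": [[0,0,0,0,0,0,-1],[0,0,0,0,0,0,-1],[0,0,0,0,0,0,-1]]}}

```text
clock: 23.4
position: [0.5523, 0.2362, 0.1312]
ee_rot: [-0.023, 1.0, -0.0, -0.001]
ft_force: [0.4, 0.1, -2.2]
grip_width: 0.337
grasp_force: 35.7
```

```bash
python3 -c "
from h import *
go([(.5514,.2386,.13,183.05)])"
```

```text
t 23.4 pos [0.5523 0.2362 0.1312] yaw -177.41 tilt [-0.07 -0.02] w 0.337 gf 35.7 F [ 0.4  0.1 -2.2] q [ 0.25  0.54 -0.96  1.61  0.46  1.23  0.82] tip 0.025
[0.0007, 0.0025, 0.0012, -0.0002, -0.0012, -0.008]
```

Request:
{"name": "jog_arm", "arguments": {"increments": [[0.0005,0.0025,0,0,0,-0.008,-1],[0.0005,0.0025,0.03,0,0,-0.008,-1],[0.0005,0.0025,0.06,0,0,-0.008,-1],[0.0005,0.0025,0.08,0,0,-0.008,-1],[0.0005,0.0025,0.09,0,0,-0.008,-1]]}}

```text
clock: 23.82
position: [0.5501, 0.2386, 0.0387]
ee_rot: [-0.028, 1.0, -0.001, -0.002]
ft_force: [-0.9, -0.3, -0.7]
grip_width: 0.337
grasp_force: 35.7
```

Request:
{"name": "jog_arm", "arguments": {"increments": [[0,0,0,0,0,0,-1],[0,0,0,0,0,0,-1],[0,0,0,0,0,0,-1]]}}

```text
clock: 24.07
position: [0.5522, 0.2404, 0.0431]
ee_rot: [-0.028, 1.0, 0.001, 0.001]
ft_force: [0.0, 0.3, -1.7]
grip_width: 0.335
grasp_force: 35.7
```

```bash
python3 -c "
from h import *
go([(.5514,.2386,.0225,183.05)])"
```

```text
t 24.07 pos [0.5522 0.2404 0.0431] yaw -176.79 tilt [0.06 0.08] w 0.335 gf 35.7 F [ 0.   0.3 -1.7] q [ 0.2   0.64 -0.9   1.68  0.55  1.09  0.76] tip 0.025
[0.0009, -0.0017, 0.0206, 0.0013, 0.0011, 0.0028]
```

Request:
{"name": "jog_arm", "arguments": {"increments": [[0.0005,-0.0015,0.006,0.001,0.001,0.003,-1],[0.0005,-0.0015,0.012,0.001,0.001,0.003,-1],[0.0005,-0.0015,0.017,0.001,0.001,0.003,-1],[0.0005,-0.0015,0.0185,0.001,0.001,0.003,-1],[0.0005,-0.0015,0.0195,0.001,0.001,0.003,-1]]}}

```text
clock: 24.48
position: [0.5506, 0.2381, 0.0214]
ee_rot: [-0.027, 1.0, -0.0, -0.001]
ft_force: [-0.1, -0.5, -2.4]
grip_width: 0.339
grasp_force: 35.7
```

Request:
{"name": "jog_arm", "arguments": {"increments": [[0,0,0,0,0,0,-1],[0,0,0.0005,0,0,0,-1],[0,0,0.001,0,0,0,-1],[0,0,0.001,0,0,0,-1]]}}

```text
clock: 24.82
position: [0.551, 0.2384, 0.0213]
ee_rot: [-0.027, 1.0, -0.0, -0.001]
ft_force: [-0.7, -0.5, 0.2]
grip_width: 0.337
grasp_force: 36.0
```

```bash
python3 -c "
from h import *
state()"
```

```text
t 24.82 pos [0.551  0.2384 0.0213] yaw -176.95 tilt [-0.09 -0.03] w 0.337 gf 36.0 F [-0.7 -0.5  0.2] q [ 0.19  0.66 -0.88  1.7   0.57  1.06  0.75] tip 0.025
```

Contact is starting (Fz rose from −2.4 to +0.2 N). I'll press a touch further to confirm, then open and lift.

Request:
{"name": "jog_arm", "arguments": {"increments": [[0,0,0.0005,0,0,0,-1],[0,0,0.001,0,0,0,-1],[0,0,0.001,0,0,0,-1]]}}

```text
clock: 25.07
position: [0.551, 0.2384, 0.0212]
ee_rot: [-0.027, 1.0, -0.001, -0.001]
ft_force: [-4.6, -3.3, 11.9]
grip_width: 0.334
grasp_force: 37.2
```

Request:
{"name": "jog_arm", "arguments": {"increments": [[0,0,0,0,0,0,0.1],[0,0,0,0,0,0,0.1],[0,0,0,0,0,0,0.1],[0,0,0,0,0,0,0.1]]}}

```text
clock: 25.4
position: [0.5509, 0.2382, 0.0198]
ee_rot: [-0.027, 1.0, -0.0, -0.001]
ft_force: [0.2, 0.6, 0.5]
grip_width: 0.548
grasp_force: 0.0
```

Request:
{"name": "jog_arm", "arguments": {"increments": [[0,0,-0.01,0,0,0,0.1],[0,0,-0.03,0,0,0,0.1],[0,0,-0.065,0,0,0,0.1],[0,0,-0.1,0,0,0,0.1],[0,0,-0.12,0,0,0,0.1]]}}

```text
clock: 25.82
position: [0.5518, 0.2394, 0.1443]
ee_rot: [-0.027, 1.0, 0.001, 0.001]
ft_force: [1.6, -0.7, 0.5]
grip_width: 0.545
grasp_force: 0.0
```

Request:
{"name": "jog_arm", "arguments": {"increments": [[-0.04,0,-0.02,0,0,0,0.1],[-0.06,-0.04,-0.04,0,0,0,0.1],[-0.06,-0.08,-0.06,0,0,0,0.1],[-0.06,-0.12,-0.06,0,0,0,0.1],[-0.06,-0.15,-0.06,0,0,0,0.1]]}}

```text
clock: 26.23
position: [0.62, 0.0906, 0.2022]
ee_rot: [-0.027, 1.0, 0.0, 0.0]
ft_force: [1.7, -0.1, 0.2]
grip_width: 0.552
grasp_force: 0.0
```

```bash
python3 -c "
from h import *
state()
c=optics.camera('top');s=optics.camera('side');np.savez('topF.npz',**c)
cv2.imwrite('pics/fin.png',np.hstack([cv2.resize(c['color'][170:290,90:460,::-1],(740,240)),]))
b=cv2.resize(s['color'][60:400,160:460,::-1],None,fx=1.7,fy=1.7);cv2.imwrite('pics/finS.png',b)
for n in(cloud(s),cloud(load('side6.npz'))):
  m=(n[...,2]>.06)&(n[...,2]<.078)&(n[...,0]>.46)&(n[...,0]<.51)&(n[...,1]>-.22)&(n[...,1]<-.15)
  k=n[m];print(len(k),np.median(k,0).round(4))
Q=cloud(c)
m=(Q[...,2]>.018)&(Q[...,2]<.032)&(Q[...,0]>.48)&(Q[...,0]<.615)&(abs(Q[...,1]-.24)<.035)
k=Q[m];print(len(k),np.median(k,0).round(4),k.min(0).round(3),k.max(0).round(3))"
```

```text
t 26.23 pos [0.62   0.0906 0.2022] yaw -176.92 tilt [0.05 0.01] w 0.552 gf 0.0 F [ 1.7 -0.1  0.2] q [ 0.47  0.52 -0.95  1.46  0.42  1.37  1.12] tip 0.025
137 [ 0.4883 -0.1912  0.0691]
136 [ 0.4885 -0.1909  0.0693]
343 [0.5509 0.234  0.0231] [0.491 0.22  0.018] [0.612 0.256 0.029]
```

View pics/finS.png

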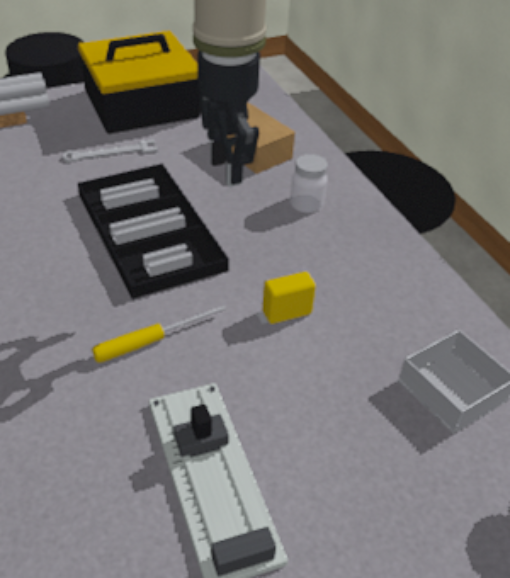

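The side view shows the long offcut flat in the middle compartment (148,225), with its top measured at 23 mm. The other items are where they were, and the stop's grip is unchanged within measurement noise (about 0.3 mm). I'll let the arm settle and hand in.

Request:
{"name": "jog_arm", "arguments": {"increments": [[0,0,0,0,0,0,0.1],[0,0,0,0,0,0,0.1],[0,0,0,0,0,0,0.1]]}}

```text
clock: 26.58
position: [0.6186, 0.0937, 0.2003]
ee_rot: [-0.028, 1.0, 0.0, -0.001]
ft_force: [-0.2, 0.4, -0.9]
grip_width: 0.549
grasp_force: 0.0
```

```bash
python3 -c "
from h import *
print(workorder.hand_in())"
```

```text
the job is handed in; nothing more can be done
None
```

The job is handed in (no verdict was returned): the stop is set against the 120 mm offcut and hasn't measurably moved since, and the offcut was set down flat in its own (middle) bin compartment at about 27 s on the clock.

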